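# Jack up the dressing board and hold it

## Task

The free edge of the hinged dressing board, with the brick on it, has to be raised so that a mate can slip a wedge under it. Stand the lever jack on the bench with its saddle centred under the steel lift pad of the board, press the handle right down once as a trial stroke, let it come all the way back up, then press it right down again and finish while still holding it down, with the board raised on the jack. Raise the board with the jack only, keep the jack upright, and leave the other things on the bench where they are.

Things in the scene. Friction and masses are not known exactly. Their poses are not given: they have to be found in the camera images.
- jack: the loose lever jack, 0.9 kg, standing on the bench. Origin: on its underside, below the middle of its grey housing; +x points to the saddle, -x to the handle, z up. Base plate 265 x 70 mm, 8 mm thick, from x = -185 to +80 mm. Grey housing block to grip across: 60 mm long in x (-30 to +30 mm), 40 mm wide in y, top at z = 52 mm, free sides from z = 8 mm up. The saddle's axis is at x = +55 mm; the handle's pivot at x = -38 mm, z = 53 mm
- saddle_top (a point): centre of the top of the jack's round steel saddle (34 mm across), 56 mm above the jack's underside when the handle is up; rises straight up 80 mm per rad of handle, 40 mm in all
- handle (a joint): angle of the jack's handle, rad: 0 = fully up (where a spring returns it when it is let go), 0.5 = fully down (stop). With the board's load some 8 to 16 N on the paddle hold it down
- handle_pad (a point): middle of the upper face of the black paddle at the handle's end (56 mm long, 36 mm wide, 12 mm thick), the place to press. 125 mm from the pivot; with the handle up it is at about x = -141 mm, z = 124 mm of the jack, the paddle sloping up away from the housing at 0.55 rad; fully down it is at about x = -163 mm, z = 65 mm, the paddle almost level (0.05 rad)
- stand: the fixed wooden stand of the dressing board, two rails 69 mm high; its origin is on the bench below the middle of the board. Board 220 mm (x) by 250 mm (y), 18 mm thick, underside 70 mm above the bench, hinged along its +y edge; the lift pad stands out beyond the middle of its -y edge. The inner faces of the rails are at x = -71 and +71 mm, their ends at y = -122 mm
- lift_pad (a point): centre of the underside of the round steel lift pad, 40 mm across, under the end of a steel lug 50 mm wide that sticks out of the free (-y) edge of the board; 70 mm above the bench while the board is down, x = 0, y = -160 mm of the stand. A round stud 14 mm across stands on the lug straight above it, its top 106 mm above the bench; the lug ends 23 mm beyond the pad's centre. The axes of this point are the board's, which when down are those of the stand
- board (a joint): tilt of the dressing board about its hinge, rad: 0 = lying on the stand, grows as the lift pad is raised (about 0.09 with the jack fully up under it)
- brick: the loose brick, 192 x 102 x 56 mm, about 2 kg, lying on the board; leave it there
- wedge: bystander: loose hardwood wedge, 36 x 120 x 28 mm
- tin: bystander: loose tin, 72 mm across, 80 mm high
- mug: bystander: loose enamel mug, 70 mm across, 78 mm high
- rule: bystander: loose folded wooden rule, 22 x 204 x 16 mm
- brick_piece: bystander: loose piece of brick standing on end, 56 x 66 x 107 mm

How it is judged:
On the way, in this order (a step that is already met when the one before it is completed fails the run):
1. the jack stands on the bench with its saddle centred under the lift pad, handle up (horizontal distance between saddle_top and lift_pad below 0.015 m and angle between jack's own z axis and vertical below 0.06 rad and height (world z) of jack below 0.004 m and value of joint handle below 0.1 rad), for 0.2 s.
2. trial stroke: the handle is right down and the jack carries the board's edge (value of joint handle above 0.42 rad and value of joint board above 0.05 rad and contact force between jack and board above 2 N), for 0.2 s.
3. the handle is let all the way up again and the board lies on its stand (value of joint handle below 0.06 rad and value of joint board below 0.012 rad), for 0.2 s.
At the end, for the whole second after the job is handed in: Robot pressing the handle (over 2 N), held beyond 0.42 of 0.5 rad; board raised over 0.05 rad, its weight on the jack (over 2 N), not on the robot; saddle within 18 mm of the pad centre; jack flat on the bench; brick on the board; all at rest (all of step 2 and contact force between any of the fingers, the arm and jack above 2 N and horizontal distance between saddle_top and lift_pad below 0.018 m and angle between jack's own z axis and vertical below 0.06 rad and height (world z) of jack below 0.004 m and contact force between board and the arm below 0.5 N and contact force between board and the fingers below 0.5 N and distance between brick and stand below 0.15 m and linear speed of each of brick, jack below 0.03 m/s); the arm keeps its last pose, push and grip.
It fails at once if the board is pushed or lifted by the robot (contact force between board and the arm above 5 N or contact force between board and the fingers above 5 N).
It fails at once if the jack tips over (angle between jack's own z axis and vertical above 0.5 rad).
It fails at once if the brick shifts from its place on the board (distance of brick from where it was at the start of the episode above 0.05 m).
It fails at once if a bystander is displaced by more than 30 mm (distance of any of wedge, tin, mug, rule, brick_piece from where it was at the start of the episode above 0.03 m).
It also fails if it takes over 61 s, if anything falls off the work surface, if the arm or the gripper's body presses on something with over 40 N, if the wrist force passes 120 N, or if a joint passes its speed limit or range.

## Robot

A 7-joint arm with a two-finger parallel gripper is mounted at the origin on the work surface; the furniture and walls round the work are solid. World frame = base frame: x ahead of the robot, y to its left, z up, the work surface at z = 0. Lengths are in m, angles in rad, forces in N, time in s.
With the tool pointing down it reaches from about 0.425 to 0.95 m from the base axis. Payload 4.7 kg.
Tool frame: the origin (TCP) lies between the finger pads; the fingertips stand 25 mm ahead of it and the grasp point (between the pads) lies 6 mm ahead of it; z points along the fingers, y is the line along which they close (so a half turn about z gives the same grasp; the last joint's range is limited). The gripper opens to 85 mm and grips with 20 to 120 N. Pads are 22 mm wide; open, the fingers measure 114 mm over their backs; the gripper's body (76 mm by 85 mm) begins 54 mm behind the grasp point. The pads swing forward as they close: fully open they stand 13 mm farther back than shut.
Start: joints at [1.207, 0.469, -0.049, 1.532, 0.024, 1.141, -0.082], TCP at [0.222, -0.638, 0.256] pointing down, gripper open.
Joint ranges: [-2.59, 2.59], [-0.33, 1.99], [-1.39, 1.29], [0.1, 2.45], [-1.04, 4.18], [0.21, 1.99], [-2.66, 2.66]. Speed limits (rad/s): [2.57, 2.57, 3.14, 3.14, 3.14, 3.14, 3.14].

## Interface

Orientations are given as a 3x3 rotation matrix whose columns are the frame's x, y, z axes.
In Python, from rig import * gives the robot as it stands. Calls block until the motion is done:
- movep(position, orientation): joint-space move of the TCP to a pose.
- move_l(position, attitude=None, feed=0.15, until_force=None): straight line of the TCP; attitude=None keeps the orientation; feed is the mean speed in m/s. With until_force (N) it stops when the force on the tool has changed by that much, and returns True; else False.
- move_joints(angles): joint-space move.
- command_gripper(opening, newtons=None): finger opening in m; newtons is the grip in N (None keeps the last); returns when the fingers have stopped.
- sleep(seconds).
- inverse_kinematics(position, orientation): joint angles nearest the present ones, or None.
- sense(): the state.
- camera(name): name is "scene" or "top" or "wrist"; returns (picture, depth): 480x640x3 uint8, red, green, blue; 480x640 float32, m along the optical axis (not along the pixel's ray), 0 where there is no reading.
- camera_params(name): a dict with "K" (3x3 intrinsics, pixels), "position" and "rotation" of the camera in the world; the wrist camera has in their place "tool_from_camera" (4x4, takes a point from camera to tool coordinates, whose origin is the TCP and whose axes are the flange's). Camera axes: x right, y down, z forward; pixel columns grow to the right and rows downward; lengths in m; the calibration is good to about 2 mm. A picture is of the moment at which its call begins: read the wrist's pose just before it. camera_params takes no time and is no camera call.
A pose or a line that the arm cannot do raises Unreachable and nothing moves.
- finish_job(): hands the job in; it is judged then, once.
The state is a dict: "time_s": time; "joint_pos": joint angles; "qd": joint speeds; "joint_efforts": joint torques, N m; "position": TCP position; "tcp_rot": TCP orientation; "wrist_force": force on the tool from outside, world axes, zero at the start; "ft_torque": the same for the moment, N m; "finger_gap": finger opening in m; "gripper_force": force on a finger pad.
Only numpy, scipy, OpenCV 4.12 (cv2) and the standard library are available. Lean on these libraries where they do the work, as an engineer would, in place of code of your own. Each camera call takes 0.05 s, during which the arm holds its last target. There are 200 camera calls.

## Working session

There is one attempt and no reset: what is moved stays moved. The work goes in short steps, each a Python script; the robot and the scene stay as the last script left them, time stands still between calls to the robot, and variables do not carry over. Pictures are saved under pics/ and viewed, at most 10 in all, crops included, and the job is handed in when it is done.

```bash
mkdir -p pics; ls
cat > h.py <<'E'
from rig import *
import numpy as np, cv2
def save(n,im): cv2.imwrite('pics/'+n+'.png',im[...,::-1])
def cloud(name):
    s=sense(); im,d=camera(name); p=camera_params(name); K=np.array(p['K'])
    v,u=np.mgrid[0:480,0:640]
    P=np.stack([(u-K[0,2])/K[0,0]*d,(v-K[1,2])/K[1,1]*d,d],-1)
    if 'position' in p: R=np.array(p['rotation']);t=np.array(p['position'])
    else:
        T=np.array(p['tool_from_camera']); Rt=np.array(s['tcp_rot'])
        R=Rt@T[:3,:3]; t=Rt@T[:3,3]+np.array(s['position'])
    W=P@R.T+t; W[d==0]=np.nan
    return im,W,R,t,K
E
python3 - <<'E'
from h import *
a=cloud('top');b=cloud('scene')
save('top',a[0]);save('scene',b[0])
np.savez('c.npz',ti=a[0],tw=a[1],si=b[0],sw=b[1])
print(a[3],a[2],b[3],a[4]); print(sense()['time_s'])
E
```

```text
pics
[ 0.3294529  -0.01636907  1.38658845] [[ 0.00965757 -0.99058074  0.1365889 ]
 [-0.99991199 -0.0108093  -0.0076929 ]
 [ 0.00909687 -0.13650258 -0.99059795]] [ 0.34869544 -0.90098067  1.3572239 ] [[493.07610138   0.         316.10171571]
 [  0.         493.07610138 243.19322435]
 [  0.           0.           1.        ]]
0.1
```

View pics/top.png

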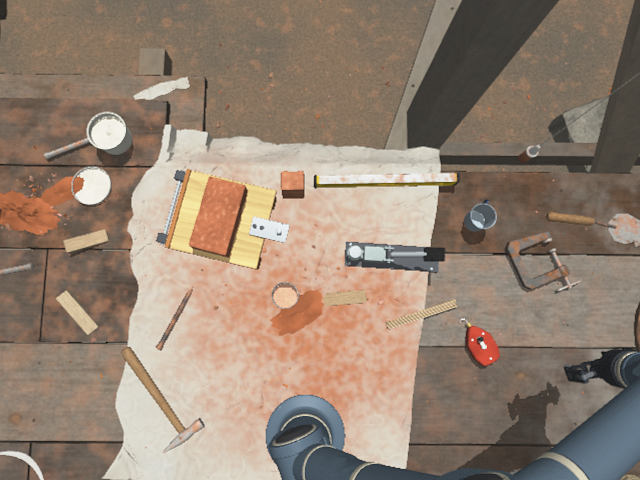

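View pics/scene.png

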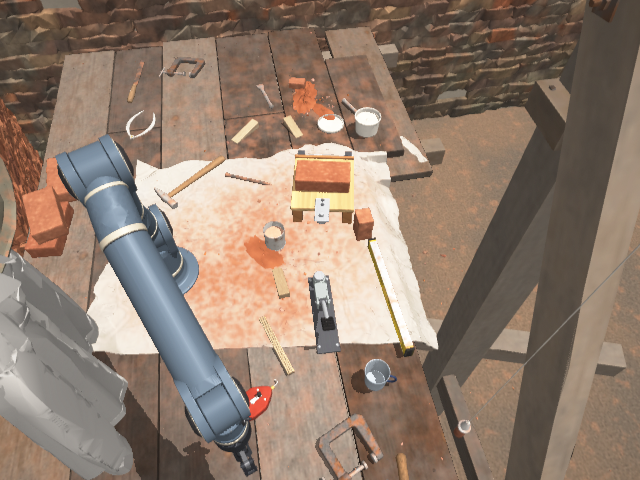

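```bash
cat > m.py <<'E'
from h import *
c=np.load('c.npz');W=c['tw'];im=c['ti']
def reg(u0,u1,v0,v1,z0,z1,name,Wd=W):
    P=Wd[v0:v1,u0:u1].reshape(-1,3); P=P[(P[:,2]>z0)&(P[:,2]<z1)]
    if len(P)<3: print(name,len(P));return
    r=cv2.minAreaRect((P[:,:2]*1000).astype(np.float32))
    print(name,len(P),'mean',P.mean(0).round(4),'rect c',np.round(r[0],1),np.round(r[1],1),round(r[2],1),'zmed',np.median(P[:,2]).round(4))
if __name__=='__main__':
    reg(335,455,235,280,.004,.02,'baseplate')
    reg(335,455,235,280,.044,.054,'housing/saddle')
    reg(335,366,235,280,.045,.07,'saddle')
    reg(425,455,235,280,.09,.14,'paddle')
    reg(240,295,205,250,.072,.098,'lug'); reg(270,300,205,250,.099,.12,'stud')
    reg(155,290,160,275,.08,.095,'board'); reg(180,250,165,265,.13,.16,'brick')
    reg(278,310,165,200,.09,.12,'piece'); reg(270,302,278,312,.06,.1,'tin')
    reg(322,370,285,310,.015,.04,'wedge'); reg(380,460,295,330,.008,.03,'rule')
    reg(310,460,170,190,.008,.1,'level'); reg(462,500,200,235,.06,.1,'mug')
    print(W[380,380],W[330,250])
    P=W[215:245,245:295]; print((P[::3,::3,2]*1000).round(0))
    s=cv2.resize(im[150:330,150:470],None,fx=2.5,fy=2.5,interpolation=cv2.INTER_CUBIC); save('crop',s)
E
python3 m.py
```

```text
baseplate 2017 mean [ 0.4788 -0.2338  0.0075] rect c [ 483.3 -249.7] [125.3 338.9] 0.6 zmed 0.0071
housing/saddle 287 mean [ 0.4865 -0.1775  0.0506] rect c [ 488.  -175.4] [122.3  41.4] 86.5 zmed 0.051
saddle 150 mean [ 0.4892 -0.1363  0.0541] rect c [ 488.2 -137.8] [46.9 38.3] 88.3 zmed 0.0545
paddle 282 mean [ 0.4776 -0.3321  0.1253] rect c [ 477.5 -333. ] [47.2 34.5] 86.2 zmed 0.1256
lug 1547 mean [0.5499 0.1259 0.0901] rect c [551.8 111.8] [121.1 131.5] 1.9 zmed 0.0899
stud 35 mean [0.5368 0.0723 0.1038] rect c [535.8  73.9] [46.2 40.8] 81.1 zmed 0.1034
board 4798 mean [0.5677 0.2239 0.0883] rect c [570.1 214.1] [336.8 223.6] 78.2 zmed 0.0881
brick 2869 mean [0.5687 0.2272 0.1425] rect c [570.8 228.3] [101.8 191.4] 76.9 zmed 0.1427
piece 450 mean [0.6735 0.0394 0.1043] rect c [675.2  38.7] [54.6 61.4] 1.7 zmed 0.1044
tin 93 mean [0.3726 0.0576 0.0778] rect c [371.1  54.1] [68.3 68.6] 0.5 zmed 0.0794
wedge 308 mean [ 0.3687 -0.1324  0.022 ] rect c [ 367.7 -116. ] [35.9 99.5] 4.8 zmed 0.0217
rule 683 mean [ 0.3241 -0.3109  0.0149] rect c [ 330.2 -312.5] [ 93.3 212.1] 0.6 zmed 0.015
[... 476 characters left out ...]
.  91.  99.  95.  97.  96.  96.   4.   7.   6.   5.
    2.  -0.   3.]
 [ 90.  86.  92.  98.  96.  92.  94.  95.  95.  96.  92.  96.  94.  96.
   -2.   4.   7.]
 [ 86.  87.  94.  98.  98. 100.  94.  94.  95.  96.  89.  95.  96.  96.
   95.   6.   5.]
 [ 91.  89.  94.  92.  95.  94.  96.  94.  97.  92.  94. 110. 109.  98.
   93.   3.   6.]
 [ 91.  88.  88.  98.  94.  96.  90.  95.  94.  91.  91. 100. 101.  92.
   96.  -1.   3.]
 [ 91.  95.  87.  91.  90.  95.  92.  90.  97.  90.  91.  94.  95.  95.
    1.   3.   3.]
 [ 87.  84.  89.  90.  87.  89.  85.   1.  91.  96.  96.  98.  94.  94.
    7.   2.   6.]
 [ 89.  90.  82.  87.  86.  90.  84.   2.   6.   4.   3.   5.   7.  92.
    2.   9.   3.]]
```

View pics/crop.png

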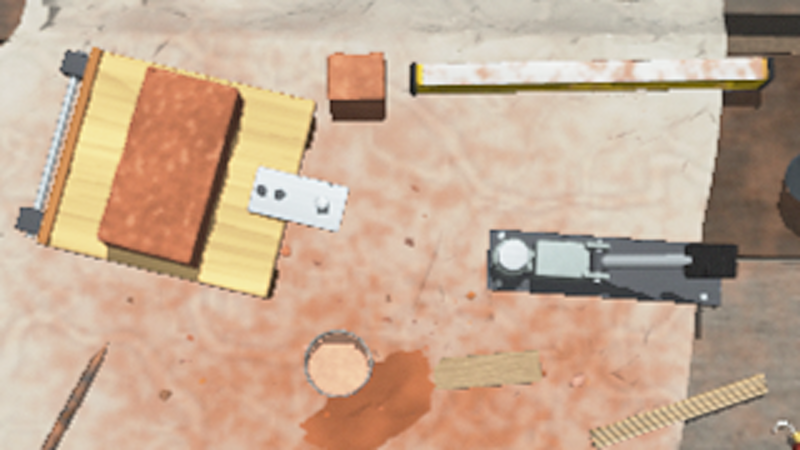

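```bash
cat >> h.py <<'E'
def Rz(yaw): # tool down; tool x axis along jack axis at yaw
    x=np.array([np.cos(yaw),np.sin(yaw),0]);z=np.array([0,0,-1.]);return np.stack([x,np.cross(z,x),z],1)
def ray(u,v,z,R,t,K):
    d=R@np.array([(u-K[0,2])/K[0,0],(v-K[1,2])/K[1,1],1]); return t+d*(z-t[2])/d[2]
E
python3 - <<'E'
from h import *
s=sense();print(np.round(s['tcp_rot'],2)); print(np.round(camera_params('wrist')['tool_from_camera'],3))
yaw=np.deg2rad(86.6)
for y in (yaw,yaw+np.pi):
    for p in ([.48,-.15,.3],[.53,.08,.3],[.48,-.2,.05],[.53,0,.05],[.5,-.1,.08]):
        q=inverse_kinematics(p,Rz(y)); print(p,None if q is None else np.round(q,2))
E
```

```text
[[ 0.94  0.33 -0.  ]
 [ 0.33 -0.94  0.  ]
 [-0.   -0.   -1.  ]]
[[-0.001 -0.958 -0.288  0.074]
 [ 1.    -0.001  0.    -0.   ]
 [-0.    -0.288  0.958 -0.117]
 [ 0.     0.     0.     1.   ]]
[0.48, -0.15, 0.3] [ 0.72  0.19 -0.58  1.85  0.12  1.13  0.05]
[0.53, 0.08, 0.3] [ 0.48  0.32 -0.88  1.77  0.26  1.18 -0.54]
[0.48, -0.2, 0.05] [ 0.66  0.54 -0.44  2.05  0.39  0.63 -0.1 ]
[0.53, 0, 0.05] [ 0.33  0.57 -0.53  2.02  0.46  0.66 -0.56]
[0.5, -0.1, 0.08] [ 0.53  0.49 -0.52  2.05  0.38  0.69 -0.3 ]
[0.48, -0.15, 0.3] [-0.79  0.28  1.24  1.92 -0.29  1.14 -2.64]
[0.53, 0.08, 0.3] [ 0.66  0.43 -1.17  1.76  0.42  1.23  2.47]
[0.48, -0.2, 0.05] [-0.46  0.82  1.1   2.11 -1.    0.89 -1.94]
[0.53, 0, 0.05] [ 0.75  0.88 -1.19  2.    1.01  1.01  2.13]
[0.5, -0.1, 0.08] [-0.67  0.73  1.11  2.12 -0.89  0.87 -2.22]
```

Run:
```python
from h import *
yaw=np.deg2rad(86.6)
out=[]
for k,p in enumerate(([.485,-.2,.33],[.535,.06,.33])):
    movep(p,Rz(yaw)); sleep(.3); a=cloud('wrist'); out.append(a); np.savez(f'w{k}.npz',im=a[0],W=a[1],R=a[2],t=a[3],K=a[4])
save('w01',np.hstack([cv2.resize(o[0],(400,300)) for o in out])); print(sense()['time_s'],sense()['position'])
```

```text
3.7 [0.53508177 0.05915518 0.32996906]
```

View pics/w01.png

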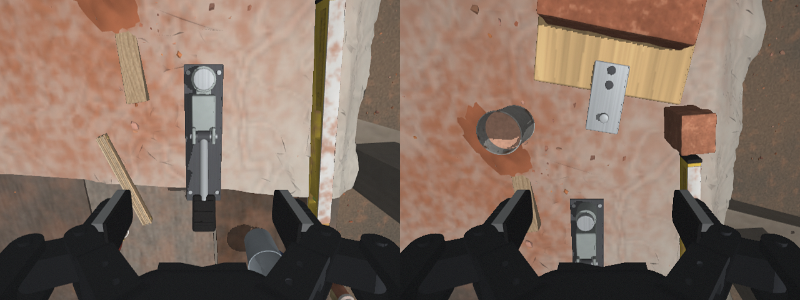

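The views show the jack upright: saddle at about (326,125) in the first full wrist frame and (299,354) in the second; stud on the lug at (325,189) in the second. Now I'll refine.

Run:
```python
from h import *
def circ(im,u,v,r0,r1,w=30):
    g=cv2.cvtColor(im[v-w:v+w,u-w:u+w],cv2.COLOR_RGB2GRAY); g=cv2.resize(g,None,fx=4,fy=4,interpolation=cv2.INTER_CUBIC)
    c=cv2.HoughCircles(g,cv2.HOUGH_GRADIENT,1.5,60,param1=120,param2=15,minRadius=4*r0,maxRadius=4*r1)
    c=c[0,0]; return u-w+c[0]/4-.4,v-w+c[1]/4-.4,c[2]/4
tiles=[]
def show(im,u,v,r,w=40):
    i=cv2.resize(im[int(v)-w:int(v)+w,int(u)-w:int(u)+w],None,fx=3.2,fy=3.2).copy()
    f=lambda a,b:(int((a-int(u)+w)*3.2+1.6),int((b-int(v)+w)*3.2+1.6))
    cv2.circle(i,f(u,v),int(r*3.2),(255,0,0),1);cv2.circle(i,f(u,v),2,(255,0,0),-1);tiles.append(i)
for k,n,u,v,z,rr in ((0,'saddle',326,125,.056,.017),(1,'saddle',299,354,.056,.017),(1,'stud',325,189,.106,.007)):
    d=np.load(f'w{k}.npz');K=d['K'];im=d['im']
    D=np.linalg.norm(ray(u,v,z,d['R'],d['t'],K)-d['t']); e=K[0,0]*rr/D
    c=circ(im,u,v,int(e*.8),int(e*1.25)+1); show(im,*c); print(k,n,np.round(c,1),'exp r',e.round(1),ray(c[0],c[1],z,d['R'],d['t'],K).round(4))
    # dark base plate / lug shape
d=np.load('w0.npz');W=d['W'];im=d['im']
m=(W[...,2]>.03)&(W[...,2]<.06)&(abs(W[...,0]-.487)<.03)&(abs(W[...,1]+.16)<.06)
P=W[m]
hsv=cv2.cvtColor(im,cv2.COLOR_RGB2HSV)
# jack footprint (all above the bench, y<-0.12) -> plate level
m=((hsv[...,2]<110)&(hsv[...,1]<90)&(abs(W[...,2]-.006)<.012)&(abs(W[...,0]-.485)<.06)&(W[...,1]>-.30)&(W[...,1]<-.09)).astype(np.uint8)
m=cv2.morphologyEx(m,cv2.MORPH_OPEN,np.ones((3,3)))
v,u=np.nonzero(m); Q=np.array([ray(a,b,.008,d['R'],d['t'],d['K'])[:2] for a,b in zip(u,v)])*1000
r=cv2.minAreaRect(Q.astype(np.float32)); print('plate',r)
for k in (0,1):
    d=np.load(f'w{k}.npz');W=d['W'];b=W[350:400,0:1]if 0 else W[(abs(W[...,2])<.02)&(abs(W[...,0]-.45)<.02)]; print('bench z',np.nanmedian(b[:,2]))
# lug: bright grey in w1
d=np.load('w1.npz');W=d['W'];im=d['im'];hsv=cv2.cvtColor(im,cv2.COLOR_RGB2HSV)
m=np.zeros((480,640),np.uint8);m[90:215,290:370]=((hsv[...,1]<45)&(hsv[...,2]>110)&(W[...,2]>.08))[90:215,290:370]
v,u=np.nonzero(m);Q=np.array([ray(a,b,.095,d['R'],d['t'],d['K'])[:2] for a,b in zip(u,v)])*1000
print('lug',cv2.minAreaRect(Q.astype(np.float32)),len(Q),'z',np.median(W[m>0][:,2]))
save('chk',np.hstack(tiles+[]))
```

```text
0 saddle [324.7 126.3  20.8] exp r 16.6 [ 0.4911 -0.1295  0.056 ]
1 saddle [295.  354.5  15.7] exp r 13.8 [ 0.4909 -0.1251  0.056 ]
1 stud [324.8 188.8   8.9] exp r 7.7 [0.5381 0.0764 0.106 ]
plate ((487.65521240234375, -203.0958251953125), (195.08380126953125, 69.52094268798828), 86.5877685546875)
bench z 0.0027490939905146228
bench z 0.0027466221342315467
lug ((545.14208984375, 102.26228332519531), (98.77500915527344, 48.851722717285156), 77.15005493164062) 5614 z 0.09336121636099903
```

View pics/chk.png

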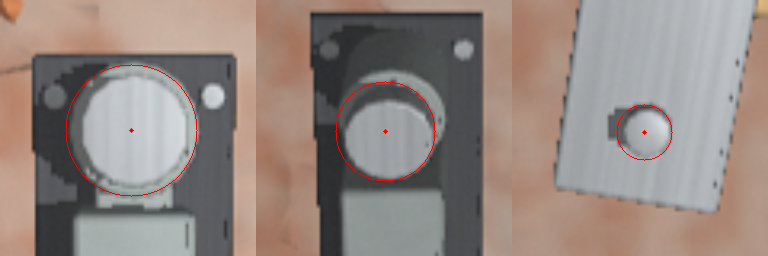

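Run:
```python
from h import *
yaw=np.deg2rad(86.59); R=Rz(yaw); d=R[:,0]
S=np.array([.4923,-.1293,0]); g=S-.065*d
command_gripper(.085)
movep(g+[0,0,.2],R); f=move_l(g+[0,0,.044],feed=.1,until_force=8); print('touch',f,sense()['position'])
command_gripper(.03,60); s=sense(); print(s['finger_gap'],s['gripper_force'],s['position'],s['wrist_force'])
move_l(np.array(s['position'])+[0,0,.005],feed=.03); s=sense(); print(s['wrist_force'],s['ft_torque'],s['time_s'],s['position'])
a=cloud('wrist'); save('grip',cv2.resize(a[0],(480,360)))
```

```text
touch False [ 0.488812   -0.19432217  0.04452676]
0.03901968108620557 63.791080713272095 [ 0.48828118 -0.19426261  0.04431577] [-1.43726492 -0.30943697  4.93707048]
[ 0.19611697 -0.09351323 -9.07079824] [ 0.11684213 -0.07073856  0.03043473] 7.55 [ 0.48751544 -0.19411913  0.04857898]
```

View pics/grip.png

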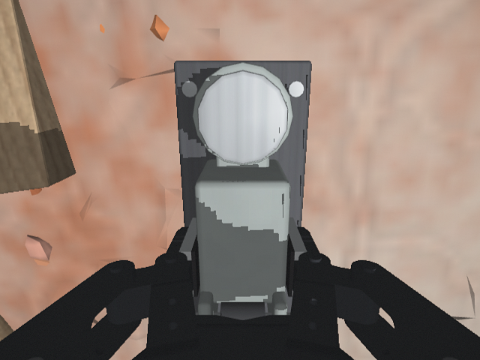

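The jack is held level and off the bench, saddle centre at about (325,152) in the full frame. Carry it.

Run:
```python
from h import *
a=cloud('wrist'); S=ray(325.3,152,.0605,*a[2:]); s=sense(); p=np.array(s['position']); pred=p+.065*np.array(s['tcp_rot'])[:,0]
print('saddle seen',S.round(4),'pred',pred.round(4))
Su=(S+pred)/2; D=np.array([.5388,.0764])-Su[:2]
t=p+np.r_[D,0]; t[2]=.0493
f=move_l(t,R_ if 0 else None,feed=.08,until_force=12); s=sense(); print(f,s['position'],t,s['wrist_force'],s['time_s'])
a=cloud('wrist'); save('under',cv2.resize(a[0],(480,360)))
```

```text
saddle seen [ 0.4928 -0.1277  0.0605] pred [ 0.4915 -0.1292  0.0487]
False [0.53420483 0.01039307 0.04925059] [0.53429126 0.01076256 0.0493    ] [ 0.80739478  0.1881411  -9.21913692] 10.425
```

View pics/under.png

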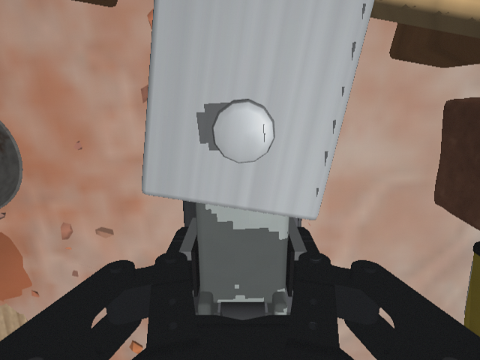

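Stud at (244,131) in the picture, i.e. (325,175) full, directly in line with the jack. Check its ray position against the saddle, correct, lower and release.

Run:
```python
from h import *
a=cloud('wrist'); st=ray(325.3,174.5,.106,*a[2:]); s=sense(); p=np.array(s['position'])
sad=p+np.array([.0046,.0657,0]) # mean of seen/pred offset
e=(st-sad)[:2]; print('stud',st.round(4),'err',e.round(4))
if np.linalg.norm(e)>.0015 and np.linalg.norm(e)<.012: move_l(p+np.r_[e*.7,0],feed=.03)
p=np.array(sense()['position']); f=move_l([p[0],p[1],.0436],feed=.03,until_force=12)
s=sense();print(f,s['position'],s['wrist_force'])
command_gripper(.085); s=sense(); p=np.array(s['position']); d=np.array(s['tcp_rot'])[:,0]
move_l(p-.02*d+[0,0,.03],feed=.1); move_l(p-.05*d+[0,0,.2],feed=.2)
sleep(.2); a=cloud('wrist'); save('rel',cv2.resize(a[0],(480,360))); np.savez('w2.npz',im=a[0],W=a[1],R=a[2],t=a[3],K=a[4]); print(p,sense()['time_s'])
```

```text
stud [0.5392 0.0765 0.106 ] err [0.0004 0.0003]
True [0.53489758 0.01051746 0.04433057] [ 0.0527717  -1.03150332  4.96559267]
[0.53267333 0.01014396 0.04247417] 13.0667
```

View pics/rel.png

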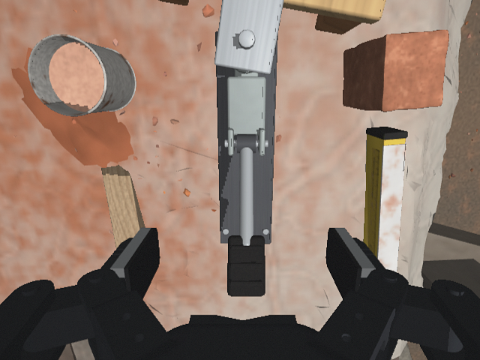

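Run:
```python
from h import *
d=np.load('w2.npz');A=(d['R'],d['t'],d['K']);k=4/3
h=ray(247*k,101*k,.052,*A);pd=ray(246.5*k,267*k,.124,*A); yaw=np.arctan2(*(h-pd)[:2][::-1])
print('housing',h,'paddle',pd,'yaw',np.degrees(yaw),'dist',np.linalg.norm((h-pd)[:2]))
u=(h-pd)/np.linalg.norm((h-pd)[:2]);u[2]=0; print('saddle',h+.055*u)
R=Rz(yaw); 
for x,z in ((-.141,.124),(-.163,.065)): print(inverse_kinematics(h+x*u+[0,0,z+.025-.052],R))
```

```text
housing [0.53723432 0.0256892  0.052     ] paddle [ 0.52785835 -0.12267617  0.124     ] yaw 86.38399287099537 dist 0.14866133666154163
saddle [0.54070313 0.0805797  0.052     ]
[ 0.53795783  0.4241905  -0.50857336  1.93898908  0.2711569   0.84540292
 -0.17762933]
[ 0.53667875  0.51006134 -0.46374435  1.97283674  0.33257419  0.73274883
 -0.18929517]
```

```bash
cat >> h.py <<'E'
yawj=np.deg2rad(86.45); RJ=Rz(yawj); uj=RJ[:,0]
J=np.array([.5392,.0768,0])-.055*uj
def tip(phi,dz=0): # TCP for fingertips on the pad at handle angle .604-phi
    return J-(.038+.125*np.cos(phi))*uj+[0,0,.053+.125*np.sin(phi)+.025+dz]
def stroke():
    f=move_l(tip(.604,-.01),feed=.04,until_force=3); s=sense(); print('contact',f,s['position'][2]-.025,s['wrist_force'])
    z=s['position'][2]-.025
    for phi in (.5,.4,.3,.2,.12): 
        move_l(tip(phi),feed=.08); print(phi,np.round(sense()['wrist_force'],1),end=' ')
    f=move_l(tip(.104,-.012),feed=.02,until_force=14)
    s=sense(); print('\nbottom',f,np.round(s['position'],4),np.round(tip(.104),4),s['wrist_force'],s['time_s'])
E
python3 - <<'E'
from h import *
command_gripper(0,40); movep(tip(.604,.06),RJ); move_l(tip(.604,.02),feed=.1)
stroke(); sleep(.3); s=sense(); print(s['wrist_force'])
a=cloud('scene'); save('down',a[0][120:330,200:460].repeat(2,0).repeat(2,1))
W=a[1]; b=cloud('top'); 
c=np.load('c.npz')['tw']; P=lambda W:np.nanmedian(W[225:235,262:272,2]); print('lug z before/after',P(c),P(b[1]))
E
```

```text
contact False 0.11410915407968344 [-0.25755539  1.11439133  3.51938921]
0.5 [-0.6  0.2  2.7] 0.4 [-0.6  2.7 10.2] 0.3 [-0.8  2.7  8.8] 0.2 [-1.1  2.9 10.1] 0.12 [-1.9  2.6  9.6] 
bottom True [ 0.5268 -0.1397  0.09  ] [ 0.5257 -0.1401  0.091 ] [-4.3466987   0.25486636 15.21377319] 17.6
[-4.03631873  0.01662105 14.32036795]
lug z before/after 0.09452001703214397 0.11860779032104696
```

View pics/down.png

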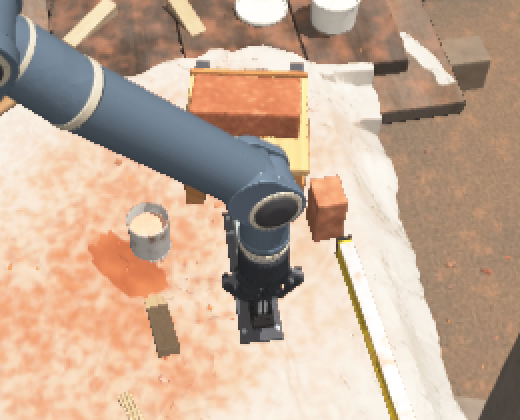

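The board's edge is up about 24 mm on the jack, and the pad is at the bottom. Now I'll let it up, check that the jack hasn't shifted, then make the second stroke.

Run:
```python
from h import *
for phi in (.2,.3,.4,.5,.604): move_l(tip(phi,.004),feed=.08)
move_l(tip(.604,.03),feed=.1); sleep(.8); print(sense()['wrist_force'])
b=cloud('top'); P=np.nanmedian(b[1][225:235,262:272,2]); print('lug z',P)
a=cloud('wrist'); save('up2',cv2.resize(a[0],(480,360)))
c=np.load('c.npz')['ti']; df=cv2.absdiff(b[0],c).sum(2)
for n,(u0,u1,v0,v1) in dict(tin=(270,302,278,312),wedge=(322,370,285,310),rule=(380,460,295,330),mug=(462,500,200,235),piece=(278,310,165,200),brick=(180,250,165,265)).items(): print(n,np.median(df[v0:v1,u0:u1]))
print(sense()['time_s'])
```

```text
[ 0.43846568 -0.03338963  0.83737757]
lug z 0.09398450665850722
tin 19.0
wedge 186.0
rule 26.0
mug 13.0
piece 19.0
brick 17.0
20.9167
```

View pics/up2.png

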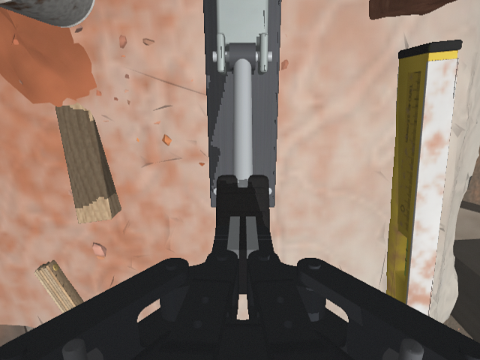

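The handle is up again, the board is back on its stand (lug at 94 mm as before), and the jack sits straight under the tool. The wedge's image change is only the arm's shadow. Second stroke.

Run:
```python
from h import *
stroke(); p=np.array(sense()['position']); f0=sense()['wrist_force'][2]
if f0<22: move_l(p+[0,0,-.004],feed=.01,until_force=8)
sleep(.7); s=sense(); print(s['position'],s['wrist_force'])
b=cloud('top'); z=np.nanmedian(b[1][225:235,262:272,2]); print('lug z',z)
if z>.114 and s['wrist_force'][2]>8: finish_job(); print('done',sense()['time_s'])
```

```text
contact False 0.11424907489442926 [-0.27854896  0.51384646  2.54491989]
0.5 [0.6 0.1 1.8] 0.4 [-0.7  2.1  9.8] 0.3 [-1.1  3.   9.9] 0.2 [-0.3  3.   9.8] 0.12 [-1.   2.4 10.3] 
bottom True [ 0.5268 -0.1397  0.09  ] [ 0.5257 -0.1401  0.091 ] [-4.38066082  0.82055489 14.41718709] 23.9417
[ 0.52672631 -0.13963473  0.09019634] [-2.6411241   1.24528227 11.48147937]
lug z 0.11824446121298993
the job is handed in; nothing more can be done
the job is handed in; nothing more can be done
```

I handed the job in with the jack under the lift pad, the trial stroke made and released, and the handle held down again at about 11 N. The board's edge was up about 24 mm on the jack. No verdict came back.

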